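# Fetch the paint marker from its gated clip rack

### The arm

A 6-joint arm with a two-finger parallel gripper is mounted at the origin on the work surface. World frame = base frame: x ahead of the robot, y to its left, z up, the work surface at z = 0. Lengths are in mm, angles in rad, forces in N, time in s.
With the tool pointing down it reaches from about 275 to 1000 mm from the base axis. Payload 8.4 kg.
Tool frame: the origin (TCP) lies at the centre of the arm's flange, where the gripper is bolted on; the fingertips stand 173 mm ahead of it and the grasp point (between the pads) lies 155 mm ahead of it; z points along the fingers, y is the direction in which the jaws open and shut (so a half turn about z gives the same grasp; the last joint's range is limited). The gripper opens to 85 mm and grips with 20 to 120 N. Pads are 22 mm wide; open, the fingers measure 114 mm over their backs; the gripper's body (76 mm by 85 mm) begins 54 mm behind the grasp point. The pads swing forward as they close: fully open they stand 13 mm farther back than shut.
Start: joints at [1.163, 0.353, 1.633, -0, 1.155, -0.002], TCP at [246.721, 574.246, 404.681] pointing down, gripper open.
Joint ranges: [-2.63, 2.63], [-0.92, 2.1], [0.06, 2.66], [-1.3, 4.44], [0, 2.69], [-3.02, 3.02]. Speed limits (rad/s): [2.22, 2.22, 2.79, 3.14, 3.14, 3.14].

### API

Orientations are given as [roll, pitch, yaw] about the fixed x, y, z axes, in that order (R = Rz(yaw) Ry(pitch) Rx(roll)).
In Python, from rig import sense, grab_frame, camera_model, sign_off gives the robot as it stands. The module is installed in compiled form; this text tells all that it offers.
- The arm moves only by the tool step_arm, never from a script. Its argument "commands" is a list of rows, each a list of 3 entries, a list of its own where there are three numbers: the shift along the tool's x, y, z in mm, then the turn about the tool's z in rad, then the opening, from 0 (shut) to 1 (fully open). A call has 1 to 20 rows; each row shifts and turns the pose as measured when the row begins, along the tool's axes as they then stand; what a row does not reach is not made up. A row lasts 1/8 s, in which the tool goes at most 62.5 mm and 10.7 degrees, less where a joint would pass 70% of its speed; a pose out of reach is approached as far as the arm can. A call with a gripper value outside its range is refused whole. The fingers move at their own pace and stop on an object; "force" is the grip in N (left out, the last holds). Time passes only in rows, so rows that do not move let the fingers close. It gives the time, the measured TCP pose, the force and the opening at its end, in the units of the state.
- sense(): the state, without advancing time (a new reading comes with each control period).
- grab_frame(name): name is "scene" or "top"; returns the picture (384x512x3 uint8, blue, green, red); there is no depth.
- camera_model(name): a dict with "fx", "fy", "cx", "cy" (pixels), "R" (3x3) and "t" (3): a world point X has camera coordinates R X + t. Camera axes: x right, y down, z forward; pixel columns grow to the right and rows downward; lengths in mm; the calibration is good to about 2 mm. A picture is of the moment at which its call begins. camera_model takes no time and is no camera call.
- sign_off(): hands the job in, once; it reports no verdict.
The state is a dict: "clock": time; "qpos": joint angles; "qvel": joint speeds; "joint_efforts": joint torques, N m; "eef_pos": TCP position; "tcp_rot": TCP orientation; "contact_force": force on the tool from outside, world axes, zero at the start; "wrist_torque": the same for the moment, N m; "opening": opening from 0.0 (shut) to 1.0 (fully open).
Only numpy, scipy, OpenCV 4.12 (cv2) and the standard library are available. Lean on these libraries where they do the work, as an engineer would, in place of code of your own. Each camera call takes 0.05 s, during which the arm holds its last target. There are 200 camera calls.

### The job

Lift the latch of the little gate on the marker rack by its thumb tab and swing the gate wide open, then pull the fat paint marker sideways out of its two spring clips and lay it down, without dropping it, lengthways in the two V cradles of the wooden pen rest. Leave the gate standing open, let go of everything, and do not knock the other things on the bench about.

Things in the scene. Friction and masses are not known exactly. Their poses are not given: they have to be found in the camera images.
- rack: Marker rack, fixed at varying places: plywood base 130 x 270 x 8 mm, two dark steel posts (x = 34 to 48 mm, to 121 mm high) with a C-shaped steel spring clip each. Origin: on the bench, under the clipped marker's middle. x points to the rack's back: clip mouths and gate face -x; y along the marker; z up. The shut gate's plane is x = -50 mm, from 45 to 120 mm up, in the marker's way out.
- clips (a point): Middle between the two clips, on the clipped marker's axis, 95 mm above the bench; axes as the rack. Clips 14 mm wide at y = -55 and +55 mm; sprung jaws above and below the marker reach to x = -19 mm and z = -18 to +18 mm. Between the clips the marker is free all round. Pull it level along -x: they resist with up to 10 to 20 N in all, then snap open; after 30 mm it is free.
- gate (a joint): Angle of the rack's steel gate (190 mm long) about its upright hinge post at the rack's +y end (rack x = -50, y = +110 mm): 0 shut; grows as the free end, at the rack's -y end, swings out to -x (clockwise seen from above), up to 1.75. Light hinge friction: it stays where it is left.
- gate_hinge (a point): Point on the gate's upright hinge axis, 110 mm above the bench.
- latch (a joint): Angle of the latch bar: 0 fallen, grows as its free end is lifted, up to 0.6; falls back when let go. Holds the gate shut until above about 0.13. The bar (157 mm long, 10 mm high, 70 g) turns about a level pin square to the gate, 90 mm from the gate hinge towards the free end, 110 mm above the bench, 12 mm in front of (rack -x) the gate's plane.
- thumb (a point): Grip point on the thumb tab, a dark steel plate standing up from the latch bar: 12 mm thick (across the gate; 16 mm at the top), 26 mm wide along the bar, from 5 to 60 mm above the bar's middle line. The point is 40 mm above that line, 90 mm from the pin (180 mm from the gate hinge), 150 mm above the bench when fallen. x square to the gate (rack x when shut), y along the bar to the hinge.
- catch (a point): Top of the catch lip, a dark steel hook in front of the latch bar, on the post at the rack's -y end (rack x = -73, y = -105, z = 119 mm). It stops the latch bar from moving to -x until the bar's underside is above it.
- marker: Fat paint marker, 28 mm diameter, 160 mm long, 50 to 130 g, white barrel with a black cap. Origin: on its axis, at half length. x along its axis towards the cap. It starts clipped in the rack, lying level along the rack's y.
- rest: Wooden pen rest, fixed at varying places: base 110 x 64 x 8 mm, two upright V cradles 10 mm thick at x = -42 and +42 mm, open at the top, sides at 45 degrees, their tops 49 mm above the bench and 45 mm apart. Origin: on the bench, under the middle; x along the marker's place, z up. A marker lying home has its axis 46 mm above the bench. Between the cradles is room for fingers.
- tape: Roll of masking tape, 96 mm outside diameter, 25 mm high, lying flat; a bystander. Origin: centre of its underside.
- wide_brush: Flat paint brush 195 mm long, 17 mm high, lying on the bench between the rack and the rest; a bystander. Origin: about mid length, on its underside.
- spray_tall: Spray can, 65 mm diameter, 187 mm high; a bystander. Origin: centre of its underside.
- spray_low: Spray can, 65 mm diameter, 152 mm high; a bystander. Origin: centre of its underside.
- respirator: Dust mask with two round filters, about 120 mm wide and 66 mm high; a bystander. Origin: centre of its underside.
- mixing_tub: White mixing tub, 90 mm diameter, 70 mm high; a bystander. Origin: centre of its underside.
- paint_jar: Jar 64 mm diameter, 85 mm high; a bystander. Origin: centre of its underside.
There are look-alikes about, which are no part of the job. Several things have the shape of the marker; the one meant has the colours described above.

How it is judged:
By the outcome, as a careful person would: the job done as asked, in the order asked, and still so for the second after the job is handed in, with the robot touching nothing.
It also fails if it takes over 62 s, if anything falls off the work surface, if the arm or the gripper's body presses on something with over 40 N, if the wrist force passes 120 N, or if a joint passes its speed limit or range.

## Working session

There is one attempt and no reset: what is moved stays moved. The work goes in short steps, Python scripts to look and compute and a tool call to move; the robot and the scene stay as the last step left them, time stands still between calls to the robot, and variables do not carry over. Pictures are saved under pics/ and viewed, about 8 in all and at most 12, crops included, and the job is handed in when it is done.

Besides the shell and the picture viewer there is one more tool, called after ">>>" as name([rows], argument=value, ...), one row to a line, values as JSON. step_arm: Moves the arm, as the interface text tells. Its arguments: {"type":"object","properties":{"commands":{"type":"array","items":{"type":"array"}},"force":{"type":"number"}},"required":["commands"]}

```bash
mkdir -p pics
python3 - <<'E'
from rig import *
import cv2,numpy as np
for n in("scene","top"):
    f=grab_frame(n); cv2.imwrite(f"pics/{n}0.png",f); m=camera_model(n)
    R=np.array(m["R"]);print(n,m["fx"],m["cx"],m["cy"],R.round(3).tolist(),(-R.T@np.array(m["t"])).round(0))
a=cv2.imread("pics/top0.png");cv2.imwrite("pics/top0b.png",cv2.resize(a,(800,600),interpolation=cv2.INTER_CUBIC))
a=cv2.imread("pics/scene0.png");cv2.imwrite("pics/scene0b.png",cv2.resize(a,(800,600),interpolation=cv2.INTER_CUBIC))
print(sense())
E
```

```text
scene 441.8066857817977 252.86527298987525 198.09488682614008 [[0.019, 1.0, 0.018], [0.734, -0.002, -0.679], [-0.679, 0.027, -0.734]] [1368.  -21. 1027.]
top 498.70974110458286 252.24629988910732 195.3990099172668 [[-0.015, -1.0, -0.004], [-0.991, 0.015, -0.13], [0.13, 0.002, -0.992]] [ 312.    5. 1805.]
{'clock': 0.1, 'qpos': array([ 1.16260638e+00,  3.53629227e-01,  1.63408381e+00,  4.98597044e-06,
        1.15519945e+00, -2.37687150e-03]), 'qvel': array([-2.77426170e-04, -1.41319746e-03, -2.02814728e-03, -4.67345741e-05,
       -3.67022016e-05, -5.81061667e-04]), 'joint_efforts': array([-2.85464812e-04, -6.06353545e+01, -3.42816854e+01, -2.34058070e-04,
        4.00182966e-03, -5.39514451e-05]), 'eef_pos': array([246.62900065, 574.04640131, 403.99487416]), 'tcp_rot': array([-3.14027283e+00, -7.69594417e-06,  2.73577756e+00]), 'contact_force': array([-0.54029482,  0.07550513,  0.16828869]), 'wrist_torque': array([0.01147651, 0.00487541, 0.08677282]), 'opening': 0.9988684013797977}
```

View pics/top0b.png

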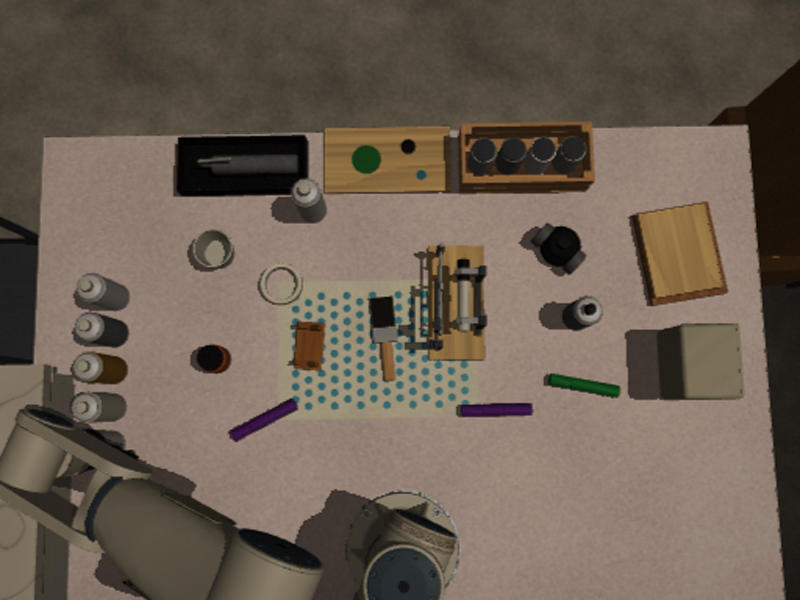

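View pics/scene0b.png

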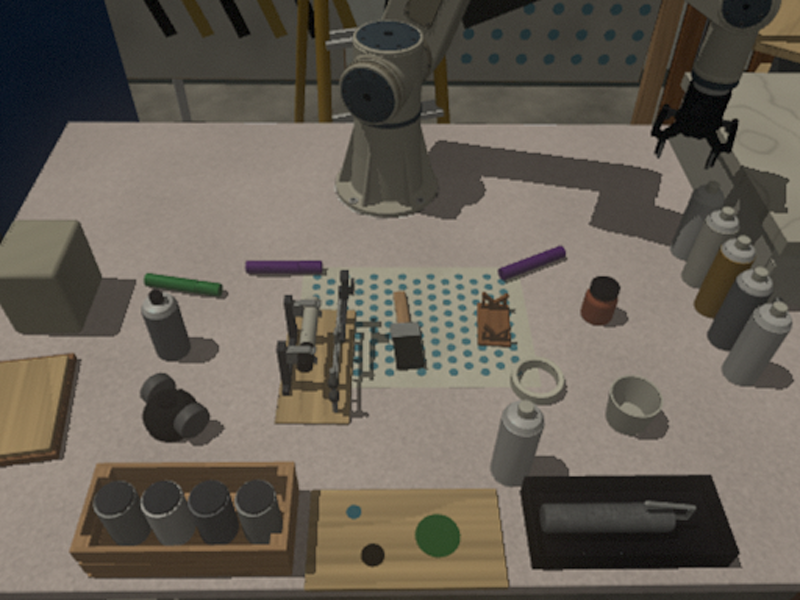

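The top view shows the rack at about (455,300), with the gate on its left side, the rest at (309,345), the brush between them at (385,330) and the tape at (281,283). I'll zoom in on the rack and rest.

Run:
```python
import cv2,numpy as np
t=cv2.imread("pics/top0.png")[150:240,175:325]; s=cv2.imread("pics/scene0.png")[160:280,165:345]
t=cv2.resize(t,None,fx=4,fy=4,interpolation=cv2.INTER_CUBIC)
s=cv2.resize(s,None,fx=4,fy=4,interpolation=cv2.INTER_CUBIC)
cv2.imwrite("pics/t1.png",np.clip(t*1.4,0,255)); cv2.imwrite("pics/s1.png",np.clip(s*1.4,0,255))
```

```text
[ WARN:0@0.050] global loadsave.cpp:1063 imwrite_ Unsupported depth image for selected encoder is fallbacked to CV_8U.
```

View pics/t1.png

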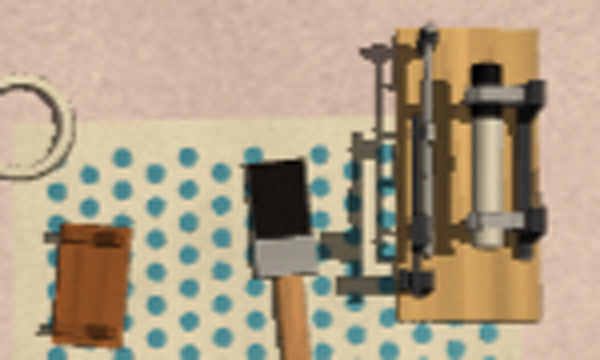

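View pics/s1.png

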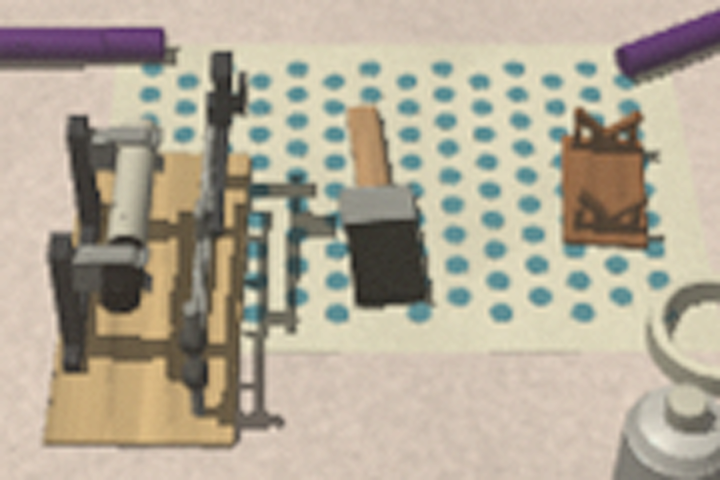

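```bash
cat > h.py <<'E'
import numpy as np,cv2
from rig import *
def cam(n):
    m=camera_model(n);return m,np.array(m["R"]),np.array(m["t"])
def ray(n,p):
    m,R,t=cam(n);p=np.atleast_2d(p).astype(float)
    d=np.c_[(p[:,0]-m["cx"])/m["fx"],(p[:,1]-m["cy"])/m["fy"],np.ones(len(p))]@R
    return -R.T@t,d
def plane(n,p,z):
    c,d=ray(n,p);return (c+d*((z-c[2])/d[:,2])[:,None])
def tri(pt,ps):
    c1,d1=ray("top",pt);c2,d2=ray("scene",ps);d1=d1[0]/np.linalg.norm(d1);d2=d2[0]/np.linalg.norm(d2)
    A=np.array([d1,-d2]).T;s=np.linalg.lstsq(A,c2-c1,rcond=None)[0]
    a=c1+s[0]*d1;b=c2+s[1]*d2;return (a+b)/2,np.linalg.norm(a-b)
def proj(n,X):
    m,R,t=cam(n);c=np.atleast_2d(X)@R.T+t;return np.c_[m["fx"]*c[:,0]/c[:,2]+m["cx"],m["fy"]*c[:,1]/c[:,2]+m["cy"]]
def big(mask,roi):
    x0,y0,x1,y1=roi;k=np.zeros_like(mask);k[y0:y1,x0:x1]=mask[y0:y1,x0:x1]
    n,l,s,c=cv2.connectedComponentsWithStats(k);i=1+np.argmax(s[1:,4]);return (l==i).astype(np.uint8)
E
python3 - <<'E'
from h import *
t=cv2.imread("pics/top0.png");s=cv2.imread("pics/scene0.png")
ht=cv2.cvtColor(t,cv2.COLOR_BGR2HSV);hs=cv2.cvtColor(s,cv2.COLOR_BGR2HSV)
for n,p in(("wood",(290,225)),("barrel",(296,187)),("rest",(197,222)),("bench",(280,240)),("mat",(250,232)),("gate",(280,190))): print(n,ht[p[1],p[0]])
roi=(255,150,325,240)
# barrel: bright, low saturation
b=big(cv2.inRange(ht,(0,0,110),(179,75,255)),(288,160,304,215))
pts=np.argwhere(b)[:,::-1];P=plane("top",pts,103);print("barrel n",len(pts),pts.min(0),pts.max(0))
print(cv2.fitLine(P[:,:2].astype(np.float32),2,0,.01,.01).ravel(),cv2.minAreaRect(P[:,:2].astype(np.float32)))
w=cv2.inRange(ht,(8,80,60),(28,255,255));k=np.zeros_like(w);k[150:240,265:315]=w[150:240,265:315]
pts=np.argwhere(k)[:,::-1];P=plane("top",pts,8).astype(np.float32);r=cv2.minAreaRect(P[:,:2]);print("base",r,cv2.boxPoints(r).round(0).tolist())
m=big(cv2.inRange(ht,(0,120,30),(12,255,255)),(180,200,212,242))
pts=np.argwhere(m)[:,::-1];P=plane("top",pts,20).astype(np.float32);r=cv2.minAreaRect(P[:,:2]);print("rest",len(pts),r,cv2.boxPoints(r).round(0).tolist())
E
```

```text
wood [ 17 138 140]
barrel [ 20  53 134]
rest [ 13 191 100]
bench [ 92 116 110]
mat [ 14 148 134]
gate [19 63 57]
barrel n 173 [295 180] [303 211]
[ 9.9999744e-01  2.2637136e-03  5.3430872e+02 -1.4834703e+02] ((532.2406616210938, -153.0915985107422), (27.446025848388672, 107.61446380615234), 88.50096893310547)Traceback (most recent call last):
  File "<stdin>", line 11, in <module>
cv2.error: OpenCV(4.12.0) /io/opencv/modules/imgproc/src/convhull.cpp:143: error: (-215:Assertion failed) total >= 0 && (depth == CV_32F || depth == CV_32S) in function 'convexHull'
```

Run:
```python
from h import *
t=cv2.imread("pics/top0.png");ht=cv2.cvtColor(t,cv2.COLOR_BGR2HSV)
def rect(name,m,z):
    pts=np.argwhere(m)[:,::-1];P=np.ascontiguousarray(plane("top",pts,z)[:,:2],np.float32);r=cv2.minAreaRect(P)
    print(name,len(pts),np.round(r[0],1),np.round(r[1],1),round(r[2],2),cv2.boxPoints(r).round(0).tolist())
w=cv2.inRange(ht,(8,100,60),(28,255,255));k=np.zeros_like(w);k[155:232,274:312]=w[155:232,274:312]
for c in cv2.split(k*0)[:0]:pass
rect("base",k,8)
# base right edge: per-row max col; bottom edge
rows=range(160,228);e=np.array([[np.max(np.nonzero(k[r])[0]),r] for r in rows if k[r].any()],float);e[:,0]+=.5
E=plane("top",e,8)[:,:2].astype(np.float32);print("right edge",cv2.fitLine(np.ascontiguousarray(E),cv2.DIST_HUBER,0,.01,.01).ravel())
cols=range(278,308);e=np.array([[c,np.max(np.nonzero(k[:,c])[0])+.5] for c in cols if k[:,c].any()]);E=plane("top",e,8)[:,:2].astype(np.float32);print("near edge",np.median(E,0))
e=np.array([[c,np.min(np.nonzero(k[:,c])[0])-.5] for c in range(286,308)]);E=plane("top",e,8)[:,:2].astype(np.float32);print("far edge",np.median(E,0))
m=cv2.inRange(ht,(0,120,30),(15,255,255));q=big(m,(184,200,212,242))
rect("rest z8",q,8)
for r in range(203,240):
    c=np.nonzero(q[r])[0]
    if len(c): print(r,c.min(),c.max(),end="; ")
```

```text
base 1386 [ 553.6 -135. ] [127.4 267.9] 88.81 [[418.0, -196.0], [686.0, -202.0], [689.0, -74.0], [421.0, -69.0]]
right edge [ 9.999718e-01 -7.506404e-03  5.407815e+02 -1.976495e+02]
near edge [ 421.21838 -135.1751 ]
far edge [ 688.74786 -156.68323]
rest z8 527 [457.7 207.8] [ 63.6 108.4] 85.07 [[401.0, 181.0], [509.0, 171.0], [514.0, 235.0], [406.0, 244.0]]
206 191 199; 207 190 207; 208 190 207; 209 190 207; 210 190 207; 211 190 206; 212 190 206; 213 190 206; 214 190 206; 215 190 206; 216 190 206; 217 189 206; 218 189 206; 219 189 206; 220 189 206; 221 189 206; 222 189 205; 223 189 205; 224 189 205; 225 189 205; 226 188 205; 227 188 205; 228 188 205; 229 188 205; 230 188 205; 231 188 205; 232 188 205; 233 188 205; 234 188 205; 235 188 204; 236 198 204;
```

```bash
cat >> h.py <<'E'
def rackT(P,o=(555,-150),e=-0.012):
    P=np.atleast_2d(P).astype(float);c,s=np.cos(e),np.sin(e)
    return np.c_[o[0]+P[:,0]*s+P[:,1]*c,o[1]-P[:,0]*c+P[:,1]*s,P[:,2]]
E
python3 - <<'E'
from h import *
P=[(-50,110,120),(-73,-105,119),(-62,-57,170),(-62,-83,170),(0,-80,95),(0,80,95),(41,-55,121),(41,55,121),(-80,-135,8),(50,-135,8),(50,135,8),(-80,135,8)]
W=rackT(P)
R=np.array([[-42,22.5,49],[-42,-22.5,49],[42,22.5,49],[42,-22.5,49],[-55,-32,8],[55,32,8]],float)
a=-0.085;c,s=np.cos(a),np.sin(a);W2=np.c_[457.7+R[:,0]*c-R[:,1]*s,207.8+R[:,0]*s+R[:,1]*c,R[:,2]]
out=[]
for n,(x0,y0,x1,y1),k in(("top",(180,152,315,242),4),("scene",(172,165,252,278),5)):
    im=cv2.imread(f"pics/{n}0.png")
    im=np.clip(cv2.resize(im[y0:y1,x0:x1],None,fx=k,fy=k,interpolation=cv2.INTER_CUBIC)*1.5,0,255).astype(np.uint8)
    for w,col in((W,(0,0,255)),(W2,(0,255,0))):
        for p in proj(n,w):
            u=((p-[x0,y0]+.5)*k).astype(int);cv2.drawMarker(im,tuple(map(int,u)),col,cv2.MARKER_CROSS,8,1)
    cv2.imwrite(f"pics/ov_{n}.png",im);out.append(im)
h=max(o.shape[0] for o in out);im=np.hstack([cv2.copyMakeBorder(o,0,h-o.shape[0],0,0,0) for o in out]);im=im[:600]
s=min(1,800/im.shape[1]);im=cv2.resize(im,None,fx=s,fy=s,interpolation=cv2.INTER_AREA);cv2.imwrite("pics/ov.png",im);print(im.shape)
E
```

```text
(481, 800, 3)
```

View pics/ov.png

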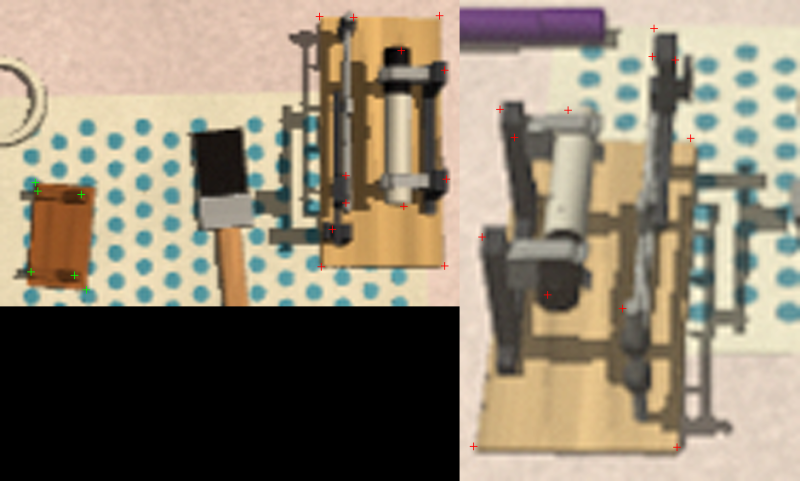

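Run:
```python
from h import *
t=cv2.imread("pics/top0.png");g=cv2.cvtColor(t,cv2.COLOR_BGR2GRAY)
def prof(n,g,rows,c0,c1):
    for r in rows: print(n,r,g[r,c0:c1].tolist())
prof("t",g,range(164,214,4),290,306)
prof("g",g,range(156,224,5),274,290)
s=cv2.imread("pics/scene0.png");q=cv2.cvtColor(s,cv2.COLOR_BGR2GRAY)
prof("s",q,range(170,200,2),208,226)
prof("sm",q,range(190,240,4),186,206)
```

```text
t 164 [128, 125, 116, 114, 113, 111, 107, 103, 108, 114, 117, 118, 119, 118, 115, 115]
t 168 [129, 119, 70, 2, 6, 7, 10, 18, 16, 15, 61, 116, 119, 117, 117, 115]
t 172 [122, 94, 74, 72, 70, 96, 111, 111, 110, 111, 112, 112, 110, 106, 106, 95]
t 176 [51, 38, 20, 4, 6, 9, 9, 13, 14, 10, 20, 32, 29, 29, 26, 24]
t 180 [64, 65, 57, 58, 82, 103, 125, 142, 147, 134, 115, 57, 49, 42, 18, 13]
t 184 [128, 127, 106, 57, 82, 104, 126, 144, 147, 133, 125, 117, 105, 45, 31, 40]
t 188 [127, 126, 105, 56, 82, 105, 126, 144, 145, 130, 116, 116, 103, 45, 33, 38]
t 192 [126, 125, 108, 56, 85, 107, 126, 143, 145, 129, 115, 116, 103, 47, 39, 40]
t 196 [126, 125, 106, 56, 87, 107, 128, 143, 145, 128, 113, 109, 102, 46, 40, 42]
t 200 [115, 122, 106, 57, 87, 108, 128, 141, 146, 129, 112, 107, 101, 46, 39, 40]
t 204 [104, 88, 71, 86, 68, 93, 115, 114, 115, 114, 116, 115, 113, 105, 109, 98]
t 208 [48, 47, 46, 58, 88, 110, 127, 141, 142, 128, 99, 42, 43, 41, 27, 13]
t 212 [115, 121, 120, 115, 99, 93, 79, 78, 78, 92, 104, 106, 99, 44, 35, 31]
g 156 [136, 136, 136, 132, 134, 133, 122, 95, 99, 110, 127, 136, 137,
[... 2925 characters left out ...]
, 97, 78, 70, 114, 129, 130]
sm 214 [40, 41, 40, 39, 51, 61, 109, 139, 141, 121, 124, 129, 119, 104, 88, 69, 85, 106, 110, 111]
sm 218 [54, 57, 45, 41, 58, 77, 124, 130, 120, 117, 114, 105, 97, 94, 82, 66, 65, 68, 66, 68]
sm 222 [117, 116, 111, 110, 109, 108, 110, 111, 111, 110, 110, 106, 85, 63, 75, 83, 102, 123, 130, 127]
sm 226 [53, 55, 56, 54, 49, 39, 36, 38, 38, 38, 38, 42, 53, 73, 72, 97, 122, 128, 130, 128]
sm 230 [59, 60, 57, 58, 50, 37, 37, 37, 38, 38, 36, 36, 34, 32, 35, 51, 59, 114, 134, 131]
sm 234 [48, 52, 67, 63, 46, 34, 35, 36, 33, 35, 32, 36, 33, 27, 92, 122, 127, 133, 133, 127]
sm 238 [43, 60, 65, 111, 129, 116, 93, 80, 77, 80, 84, 91, 119, 126, 124, 125, 128, 132, 133, 126]
```

Run:
```python
from h import *
print("marker far/near (z95)",plane("top",[[296.5,165.7],[296.5,211.3]],95).round(1).tolist())
c,d=ray("scene",[[219.7,174]]); 
for z in(165,170):print("tab scene z",z,plane("scene",[[219.7,173.5]],z).round(1).tolist())
print("barrel near end scene, z95",plane("scene",[[196.5,190]],100).round(1))
# scene bias from base corners: predicted vs seen
for e,o in((-0.012,(555,-145)),(-0.02,(555,-145))):
    W=rackT([(-62,-57,170),(-62,-83,170),(-50,110,120),(-73,-105,119),(0,-80,95),(0,80,95)],o,e);print(W.round(1).tolist());print(proj("top",W).round(1).tolist(),proj("scene",W).round(1).tolist())
t=cv2.imread("pics/top0.png");g=cv2.cvtColor(t,cv2.COLOR_BGR2GRAY)
for r in range(198,226):print(r,g[r,270:290].tolist())
```

```text
marker far/near (z95) [[637.9, -148.0, 95.0], [478.3, -143.8, 95.0]]
tab scene z 165 [[476.9, -80.3, 165.0]]
tab scene z 170 [[482.1, -79.9, 170.0]]
barrel near end scene, z95 [[ 478.3 -149.8  100. ]]
[[498.7, -82.3, 170.0], [472.7, -82.0, 170.0], [665.6, -96.3, 120.0], [450.9, -70.7, 119.0], [475.0, -144.0, 95.0], [635.0, -146.0, 95.0]]
[[279.6, 203.2], [279.7, 211.0], [281.9, 156.6], [275.8, 219.0], [296.6, 212.3], [295.9, 166.5]] [[218.6, 177.7], [219.1, 171.2], [211.8, 237.0], [223.8, 178.6], [198.7, 190.4], [194.1, 233.7]]
[[499.3, -81.9, 170.0], [473.3, -81.4, 170.0], [666.0, -97.2, 120.0], [451.5, -69.9, 119.0], [475.0, -143.4, 95.0], [635.0, -146.6, 95.0]]
[[279.5, 203.0], [279.5, 210.9], [282.1, 156.5], [275.5, 218.8], [296.4, 212.3], [296.1, 166.5]] [[218.8, 177.8], [219.3, 171.3], [211.5, 237.1], [224.1, 178.8], [198.9, 190.4], [193.9, 233.7]]
198 [59, 94, 105, 108, 47, 46, 71, 101, 30, 38, 53, 91, 102, 56, 45, 44, 44, 65, 107, 114]
199 [80, 126, 149, 130, 47, 47, 70, 100, 31, 38, 53, 89, 102, 55, 47, 44, 44, 65, 108, 112]
200 [93, 149, 149, 132, 54, 47, 70, 101, 31, 39, 5
[... 1616 characters left out ...]
7, 43, 74, 110, 108, 109, 107, 107, 111]
219 [45, 37, 37, 43, 45, 30, 36, 19, 31, 37, 33, 36, 42, 73, 109, 107, 108, 107, 109, 111]
220 [36, 35, 36, 37, 34, 27, 37, 14, 31, 37, 33, 36, 43, 74, 110, 107, 108, 108, 108, 112]
221 [36, 36, 37, 37, 35, 28, 39, 18, 31, 36, 32, 34, 42, 73, 110, 107, 108, 108, 108, 111]
222 [37, 36, 37, 37, 34, 22, 29, 31, 29, 36, 21, 12, 26, 69, 111, 107, 107, 107, 109, 112]
223 [67, 59, 62, 61, 48, 56, 57, 56, 44, 37, 26, 30, 69, 114, 111, 108, 108, 107, 108, 111]
224 [144, 144, 148, 131, 70, 111, 114, 112, 89, 68, 71, 94, 115, 115, 110, 108, 108, 107, 108, 112]
225 [145, 146, 147, 128, 72, 111, 114, 119, 121, 120, 116, 115, 114, 114, 111, 107, 108, 107, 108, 110]
```

>>> step_arm([
  [[0, 0, 0], -0.13, 0.5],
  [[0, 0, 0], -0.13, 0.5],
  [[0, 0, 0], -0.128, 0.5],
  [[-18, -46.5, 0], 0, 0.5],
  [[-18, -46.5, 0], 0, 0.5],
  [[-18, -46.5, 0], 0, 0.5],
  [[-18, -46.5, 0], 0, 0.5],
  [[-18, -46.5, 0], 0, 0.5],
  [[-18, -46.5, 0], 0, 0.5],
  [[-18, -46.5, 0], 0, 0.5],
  [[-18, -46.5, 0], 0, 0.5],
  [[-18, -46.5, 0], 0, 0.5],
  [[-18, -46.5, 0], 0, 0.5],
  [[-18, -46.5, 0], 0, 0.5],
], force=40)

```text
clock: 1.85
eef_pos: [445.8, 48.0, 402.2]
tcp_rot: [-3.137, -0.002, -3.14]
contact_force: [0.1, 0.4, 1.0]
opening: 0.505
```

>>> step_arm([
  [[-13, -43, 0], 0.02, 0.5],
  [[-13, -43, 0], 0, 0.5],
  [[-13, -43, 0], 0, 0.5],
  [[0, 0, 30], 0, 0.5],
  [[0, 0, 0], 0, 0.5],
])

```text
clock: 2.48
eef_pos: [484.2, -89.8, 371.7]
tcp_rot: [-3.136, -0.002, 3.118]
contact_force: [0.1, 0.1, -0.3]
opening: 0.499
```

Run:
```python
from h import *
s=sense();print(s["eef_pos"].round(1),s["tcp_rot"].round(3),s["contact_force"].round(1))
W=rackT([(-62,-57,170),(-62,-83,170)],(556,-143.5),-0.018)
ims=[]
for n,(x0,y0,x1,y1) in(("scene",(170,90,270,240)),("top",(230,140,330,240))):
    f=grab_frame(n);cv2.imwrite(f"pics/{n}2.png",f);k=4
    ims.append(cv2.resize(f[y0:y1,x0:x1],None,fx=k,fy=k,interpolation=cv2.INTER_CUBIC))
h=max(i.shape[0] for i in ims);cv2.imwrite("pics/v2.png",np.clip(np.hstack([cv2.copyMakeBorder(i,0,h-i.shape[0],0,0,0) for i in ims])*1.5,0,255).astype(np.uint8))
```

```text
[484.2 -89.8 371.7] [-3.136e+00 -2.000e-03  3.118e+00] [ 0.1  0.1 -0.3]
```

View pics/v2.png

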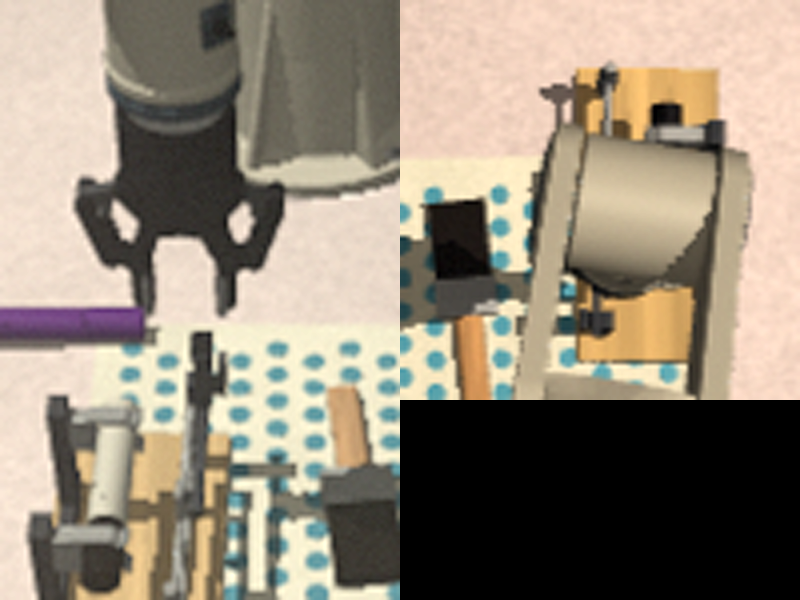

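>>> step_arm([
  [[-2, 10, 0], -0.006, 0.5],
  [[0, 0, 0], 0, 0.5],
  [[0, 0, 30], 0, 0.5],
  [[0, 0, 25], 0, 0.5],
  [[0, 0, 12], 0, 0.5],
  [[0, 0, 0], 0, 0.5],
])

```text
clock: 3.32
eef_pos: [489.9, -76.4, 310.0]
tcp_rot: [-3.134, 0.01, 3.131]
contact_force: [0.8, -0.4, 0.5]
opening: 0.501
```

>>> step_arm([
  [[4, -2.5, 4], 0, 0.5],
  [[0, 0, 0], 0, 0.5],
  [[0, 0, 0], 0, 0.0],
  [[0, 0, 0], 0, 0.0],
  [[0, 0, 0], 0, 0.0],
  [[0, 0, 0], 0, 0.0],
], force=40)

```text
clock: 4.08
eef_pos: [486.3, -79.4, 308.1]
tcp_rot: [-3.134, 0.013, 3.129]
contact_force: [-0.2, -2.1, -1.7]
opening: 0.131
```

>>> step_arm([
  [[-3, 0, -6.2], 0, 0.0],
  [[-3.5, 0, -6], 0, 0.0],
  [[-3.8, 0, -5.7], 0, 0.0],
  [[-4.3, 0, -5.4], 0, 0.0],
  [[0, 0, 0], 0, 0.0],
])

```text
clock: 4.7
eef_pos: [501.8, -79.6, 332.3]
tcp_rot: [-3.134, 0.013, 3.129]
contact_force: [1.7, -2.5, -4.3]
opening: 0.135
```

>>> step_arm([
  [[-2.3, 16.4, 0], 0.1, 0.0],
  [[-2.3, 16.4, 0], 0.1, 0.0],
  [[-2.3, 16.4, 0], 0.1, 0.0],
  [[-2.3, 16.4, 0], 0.1, 0.0],
  [[0, 0, 0], 0, 0.0],
])

```text
clock: 5.32
eef_pos: [521.6, -15.8, 332.2]
tcp_rot: [-3.138, 0.015, 2.718]
contact_force: [2.4, -4.7, -6.1]
opening: 0.135
```

>>> step_arm([
  [[-2.3, 16.4, 0], 0.1, 0.0],
  [[-2.3, 16.4, 0], 0.1, 0.0],
  [[-2.3, 16.4, 0], 0.1, 0.0],
  [[-2.3, 16.4, 0], 0.1, 0.0],
  [[-2.3, 16.4, 0], 0.1, 0.0],
  [[-2.3, 16.4, 0], 0.1, 0.0],
  [[0, 0, 0], 0, 0.0],
])

```text
clock: 6.2
eef_pos: [590.7, 49.9, 332.2]
tcp_rot: [-3.14, 0.013, 2.121]
contact_force: [-0.7, 0.3, -1.9]
opening: 0.135
```

>>> step_arm([
  [[-2.3, 16.4, 0], 0.1, 0.0],
  [[-2.3, 16.4, 0], 0.1, 0.0],
  [[-2.3, 16.4, 0], 0.1, 0.0],
  [[-2.3, 16.4, 0], 0.1, 0.0],
  [[-2.3, 16.4, 0], 0.1, 0.0],
  [[-2.3, 16.4, 0], 0.1, 0.0],
  [[0, 0, 0], 0, 0.0],
])

```text
clock: 7.08
eef_pos: [684.3, 65.0, 333.0]
tcp_rot: [-3.141, 0.006, 1.534]
contact_force: [-0.3, 2.5, -1.0]
opening: 0.135
```

>>> step_arm([
  [[4.3, 0, 5.4], 0, 0.0],
  [[3.8, 0, 5.7], 0, 0.0],
  [[3.5, 0, 6], 0, 0.0],
  [[2, 0, 4], 0, 0.0],
  [[0, 0, 0], 0, 0.0],
  [[0, 0, 0], 0, 0.45],
  [[0, 0, 0], 0, 0.45],
  [[0, 0, 0], 0, 0.45],
  [[0, 0, -30], 0, 0.45],
  [[0, 0, -50], 0, 0.45],
  [[0, 0, 0], 0, 0.45],
])

```text
clock: 8.45
eef_pos: [680.7, 77.7, 397.8]
tcp_rot: [3.14, 0.008, 1.556]
contact_force: [0.5, -0.2, 0.1]
opening: 0.448
```

>>> step_arm([
  [[0, 0, 0], -0.174, 0.45],
  [[0, 0, 0], -0.174, 0.45],
  [[0, 0, 0], -0.174, 0.45],
  [[0, 0, 0], -0.174, 0.45],
  [[0, 0, 0], -0.174, 0.45],
  [[0, 0, 0], -0.174, 0.45],
  [[0, 0, 0], -0.174, 0.45],
  [[0, 0, 0], -0.174, 0.45],
  [[0, 0, 0], -0.172, 0.45],
  [[24, -44, 0], 0, 0.45],
  [[24, -44, 0], 0, 0.45],
  [[24, -44, 0], 0, 0.45],
  [[24, -44, 0], 0, 0.45],
  [[12, -22, 0], 0, 0.45],
  [[0, 0, 0], 0, 0.45],
])

```text
clock: 10.32
eef_pos: [573.3, -130.1, 385.9]
tcp_rot: [-3.132, -0.014, -3.105]
contact_force: [-0.8, -0.2, -0.3]
opening: 0.451
```

Run:
```python
from h import *
s=sense();print(s["eef_pos"].round(1),s["tcp_rot"].round(3),s["contact_force"].round(1),s["qpos"].round(2))
ims=[]
for n,(x0,y0,x1,y1) in(("scene",(165,90,265,240)),("top",(180,140,280,240))):
    f=grab_frame(n);cv2.imwrite(f"pics/{n}3.png",f);k=4
    ims.append(cv2.resize(f[y0:y1,x0:x1],None,fx=k,fy=k,interpolation=cv2.INTER_CUBIC))
h=max(i.shape[0] for i in ims);cv2.imwrite("pics/v3.png",np.clip(np.hstack([cv2.copyMakeBorder(i,0,h-i.shape[0],0,0,0) for i in ims])*1.5,0,255).astype(np.uint8))
```

```text
[ 573.3 -130.1  385.9] [-3.132 -0.014 -3.105] [-0.8 -0.2 -0.3] [-0.22  0.32  1.73 -0.01  1.11 -1.82]
```

View pics/v3.png

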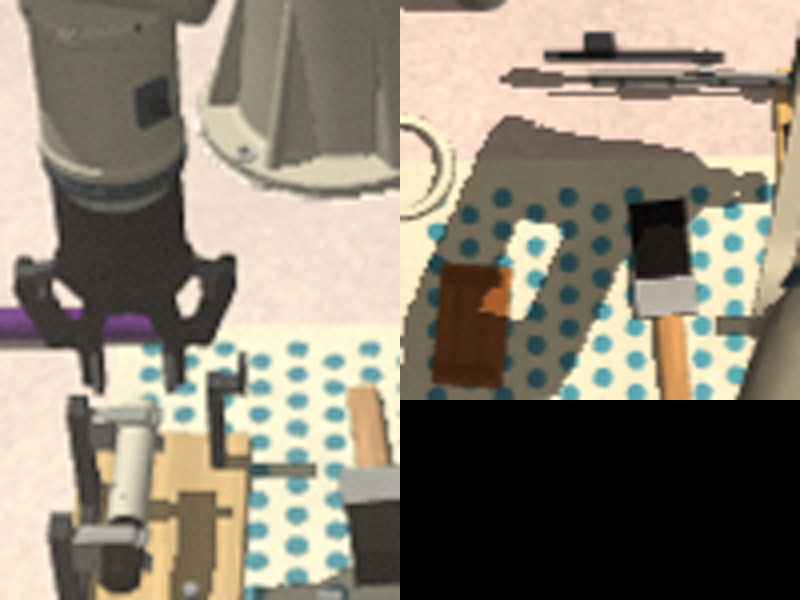

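>>> step_arm([
  [[15.5, -13, 30], 0.058, 0.45],
  [[0, 0, 20], 0, 0.45],
  [[0, 0, 0], 0, 0.45],
])

```text
clock: 10.8
eef_pos: [560.1, -139.9, 334.9]
tcp_rot: [-3.132, -0.012, 3.124]
contact_force: [0.2, -0.7, 0.2]
opening: 0.452
```

>>> step_arm([
  [[0, -3, 0], 0, 0.45],
  [[0, 0, 20], 0, 0.45],
  [[0, 0, 20], 0, 0.45],
  [[0, 0, 0], 0, 0.45],
])

```text
clock: 11.3
eef_pos: [562.5, -141.9, 297.6]
tcp_rot: [-3.131, -0.007, 3.127]
contact_force: [-1.1, -0.5, 0.9]
opening: 0.448
```

>>> step_arm([
  [[4, -1.5, 12], 0, 0.45],
  [[0, 0, 12], 0, 0.45],
  [[0, 0, 0], 0, 0.45],
])

```text
clock: 11.68
eef_pos: [559.0, -143.7, 274.3]
tcp_rot: [-3.13, -0.004, 3.128]
contact_force: [-0.5, -0.1, 0.6]
opening: 0.452
```

>>> step_arm([
  [[1, 0, 12], 0, 0.45],
  [[0, 0, 10], 0, 0.45],
  [[0, 0, 0], 0, 0.45],
])

```text
clock: 12.05
eef_pos: [558.0, -144.0, 250.9]
tcp_rot: [-3.13, -0.003, 3.128]
contact_force: [-0.5, -0.0, 0.1]
opening: 0.447
```

>>> step_arm([
  [[0, 0, 0], 0, 0.1],
  [[0, 0, 0], 0, 0.1],
  [[0, 0, 0], 0, 0.1],
  [[0, 0, 0], 0, 0.1],
], force=70)

```text
clock: 12.55
eef_pos: [558.2, -144.0, 251.5]
tcp_rot: [-3.13, -0.003, 3.127]
contact_force: [-0.2, -0.9, -0.6]
opening: 0.305
```

>>> step_arm([
  [[0, 5, 0], 0, 0.1],
  [[0, 5, 0], 0, 0.1],
  [[0, 5, 0], 0, 0.1],
  [[0, 6, 0], 0, 0.1],
  [[0, 6, 0], 0, 0.1],
  [[0, 6, 0], 0, 0.1],
  [[0, 8, 0], 0, 0.1],
  [[0, 8, 0], 0, 0.1],
  [[0, 0, 0], 0, 0.1],
])

```text
clock: 13.68
eef_pos: [559.3, -97.3, 251.1]
tcp_rot: [-3.119, 0.0, 3.131]
contact_force: [-0.2, -0.2, -0.6]
opening: 0.308
```

>>> step_arm([
  [[0, 0, -20], 0, 0.1],
  [[0, 0, -30], 0, 0.1],
  [[0, 0, -20], 0, 0.1],
  [[10, 25, 0], 0, 0.1],
  [[14, 40, 0], 0, 0.1],
  [[14, 40, 0], 0, 0.1],
  [[14, 40, 0], 0, 0.1],
  [[14, 40, 0], 0, 0.1],
  [[14, 40, 0], 0, 0.1],
  [[14, 40, 0], 0, 0.1],
  [[10, 25, 0], 0.07, 0.1],
  [[0, 0, 0], 0, 0.1],
])

```text
clock: 15.18
eef_pos: [456.0, 203.5, 317.7]
tcp_rot: [-3.12, 0.007, 3.06]
contact_force: [0.1, -0.7, -1.3]
opening: 0.304
```

Run:
```python
from h import *
s=sense();print(s["eef_pos"].round(1),s["tcp_rot"].round(3),s["contact_force"].round(1))
ims=[]
for n,(x0,y0,x1,y1) in(("scene",(270,120,370,240)),("top",(140,140,240,260))):
    f=grab_frame(n);cv2.imwrite(f"pics/{n}4.png",f);k=4
    ims.append(cv2.resize(f[y0:y1,x0:x1],None,fx=k,fy=k,interpolation=cv2.INTER_CUBIC))
cv2.imwrite("pics/v4.png",np.clip(np.hstack(ims)*1.5,0,255).astype(np.uint8))
```

```text
[456.  203.5 317.7] [-3.12   0.007  3.06 ] [ 0.1 -0.7 -1.3]
```

View pics/v4.png

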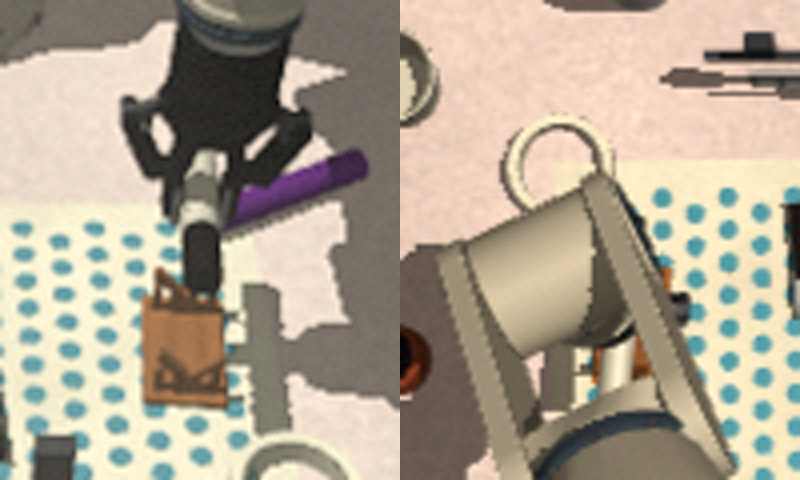

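Run:
```python
from h import *
s=cv2.imread("pics/scene0.png");hs=cv2.cvtColor(s,cv2.COLOR_BGR2HSV)
m=cv2.inRange(hs,(0,110,30),(16,255,255));q=big(m,(300,180,335,225))
for r in range(186,224):
    c=np.nonzero(q[r])[0]
    if len(c):print(r,c.min(),c.max(),end="; ")
R=np.array([[-42,22.5,49],[-42,-22.5,49],[42,22.5,49],[42,-22.5,49],[-55,-32,8],[-55,32,8],[55,32,8],[55,-32,8]],float)
a=-0.088;c,sn=np.cos(a),np.sin(a);W=np.c_[457.7+R[:,0]*c-R[:,1]*sn,207.8+R[:,0]*sn+R[:,1]*c,R[:,2]]
print("\npred scene",proj("scene",W).round(1).tolist())
im=cv2.resize(s[180:230,295:345],None,fx=11,fy=11,interpolation=cv2.INTER_CUBIC);im=np.clip(im*1.4,0,255).astype(np.uint8)
for p in proj("scene",W):cv2.drawMarker(im,tuple(map(int,(p-[295,180]+.5)*11)),(0,255,0),0,12,1)
t=cv2.imread("pics/top0.png");i2=np.clip(cv2.resize(t[198:248,172:194+0+28][:,:22+28],None,fx=11,fy=11,interpolation=cv2.INTER_CUBIC)*1.4,0,255).astype(np.uint8)
for p in proj("top",W):cv2.drawMarker(i2,tuple(map(int,(p-[172,198]+.5)*11)),(0,255,0),0,12,1)
o=np.hstack([im,i2]);o=cv2.resize(o,None,fx=800/o.shape[1],fy=800/o.shape[1]);cv2.imwrite("pics/v5.png",o)
# marker axis in scene4: barrel + cap
f=cv2.imread("pics/scene4.png");g=cv2.cvtColor(f,cv2.COLOR_BGR2GRAY)
for r in range(158,194,3):print(r,g[r,306:332].tolist())
```

```text
194 306 308; 195 306 307; 196 306 307; 197 306 311; 198 306 324; 199 306 324; 200 306 324; 201 306 324; 202 306 325; 203 306 325; 204 306 325; 205 306 325; 206 306 325; 207 306 325; 208 306 325; 209 306 325; 210 306 324; 211 306 325; 212 306 325; 213 306 325; 214 306 325; 215 306 325; 216 306 325; 217 306 312; 218 306 325; 219 306 325; 220 309 325; 221 324 325; 
pred scene [[323.2, 187.1], [308.7, 186.2], [324.4, 207.3], [309.2, 206.4], [304.2, 192.1], [324.3, 193.4], [325.8, 219.8], [304.6, 218.4]]
158 [33, 32, 31, 37, 86, 101, 66, 27, 33, 32, 31, 27, 32, 97, 122, 117, 110, 100, 104, 113, 69, 26, 30, 27, 22, 98]
161 [31, 32, 34, 32, 33, 38, 35, 30, 31, 30, 27, 47, 116, 145, 146, 133, 115, 95, 132, 155, 100, 23, 29, 27, 25, 26]
164 [95, 64, 54, 73, 58, 35, 33, 35, 32, 31, 87, 86, 71, 70, 72, 72, 70, 72, 100, 69, 27, 25, 26, 29, 27, 28]
167 [150, 152, 153, 158, 104, 36, 32, 39, 50, 45, 62, 75, 75, 75, 75, 74, 74, 72, 46, 26, 42, 42, 30, 25, 48, 82]
170 [154, 152, 156, 134, 78, 29, 31, 57, 61, 47, 94, 112, 113, 112, 110, 86, 69, 69, 51, 42, 56, 45, 29, 39, 50, 54]
173 [161, 162, 163, 168, 113, 45, 43, 56, 50, 114, 143, 150, 152, 150, 144, 139, 126, 105, 74, 57, 53, 35, 32, 42, 43, 38]
176 [162, 164, 149, 113, 93, 96, 85, 75, 112, 120, 88, 42, 27, 30, 29, 28, 30, 53, 67, 61, 41, 35, 42, 48, 58, 67]
179 [160, 163, 163, 164, 159, 147, 145, 159, 161, 96, 27, 34, 34, 35, 34, 30, 34, 31, 26, 69, 81, 76, 109, 122, 119, 151]
182 [163, 164, 161, 160, 131, 101, 92, 101, 130, 91, 26, 33, 37, 36, 34, 34, 35, 30, 20, 126, 160, 161, 159, 160, 161, 159]
185 [153, 164, 164, 165, 161, 144, 133, 127, 138, 90, 30, 33, 36, 35, 37, 38, 35, 29, 25, 102, 152, 163, 161, 157, 158, 158]
188 [154, 169, 116, 63, 55, 82, 108, 126, 136, 93, 39, 30, 35, 33, 31, 31, 33, 31, 29, 69, 142, 161, 159, 160, 158, 160]
191 [154, 168, 124, 67, 71, 64, 51, 51, 65, 62, 42, 31, 34, 31, 33, 33, 34, 35, 29, 118, 156, 159, 158, 160, 114, 73]
```

View pics/v5.png

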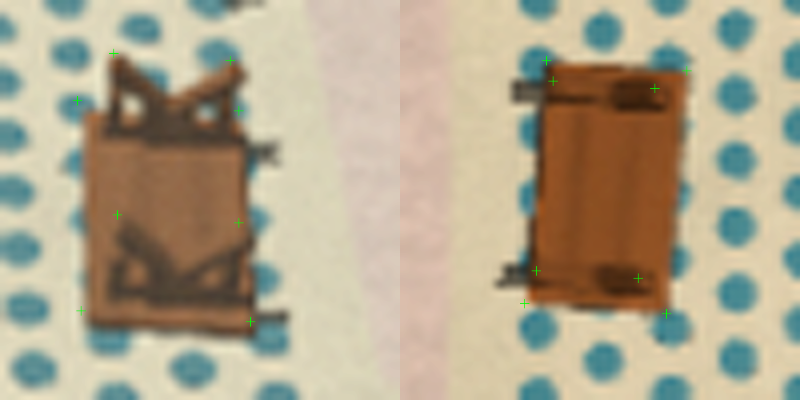

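>>> step_arm([
  [[-2, 10, 0], 0, 0.1],
  [[0, 1, 30], 0, 0.1],
  [[0, 1, 30], 0, 0.1],
  [[0, 0, 0], 0, 0.1],
])

```text
clock: 15.78
eef_pos: [462.7, 211.5, 257.1]
tcp_rot: [-3.121, 0.01, 3.057]
contact_force: [0.1, -0.4, -0.9]
opening: 0.304
```

>>> step_arm([
  [[4, 2, 15], 0, 0.1],
  [[1, 0.5, 12], 0, 0.1],
  [[0, 0, 0], 0, 0.1],
])

```text
clock: 16.15
eef_pos: [459.1, 214.0, 230.0]
tcp_rot: [-3.122, 0.012, 3.056]
contact_force: [-1.7, -0.2, -0.6]
opening: 0.301
```

>>> step_arm([
  [[0, 0, 10], 0, 0.1],
  [[0, 0, 8], 0, 0.1],
  [[0, 0, 0], 0, 0.1],
])

```text
clock: 16.52
eef_pos: [459.6, 213.7, 211.4]
tcp_rot: [-3.123, 0.013, 3.056]
contact_force: [0.0, 0.5, -0.4]
opening: 0.304
```

>>> step_arm([
  [[0, 0, 4], 0, 0.1],
  [[0, 0, 3], 0, 0.1],
  [[0, 0, 0], 0, 0.1],
])

```text
clock: 16.9
eef_pos: [460.0, 213.4, 204.9]
tcp_rot: [-3.122, 0.013, 3.057]
contact_force: [-1.4, -1.6, 2.3]
opening: 0.304
```

>>> step_arm([
  [[0, -1, 1.5], 0, 0.1],
  [[0, 0, 1], 0, 0.1],
  [[0, 0, 0], 0, 0.1],
])

```text
clock: 17.27
eef_pos: [460.0, 212.0, 203.6]
tcp_rot: [-3.122, 0.014, 3.057]
contact_force: [-1.8, -0.4, 1.2]
opening: 0.302
```

>>> step_arm([
  [[0, -0.5, 1.5], 0, 0.1],
  [[0, 0, 1], 0, 0.1],
  [[0, 0, 0], 0, 0.1],
])

```text
clock: 17.65
eef_pos: [460.1, 211.0, 202.5]
tcp_rot: [-3.121, 0.014, 3.057]
contact_force: [-1.1, 0.1, 1.4]
opening: 0.302
```

>>> step_arm([
  [[0, 0, 1.5], 0, 0.1],
  [[0, 0, 1.5], 0, 0.1],
  [[0, 0, 0], 0, 0.1],
])

```text
clock: 18.02
eef_pos: [460.2, 210.9, 202.4]
tcp_rot: [-3.122, 0.014, 3.057]
contact_force: [-1.8, -0.5, 2.1]
opening: 0.307
```

>>> step_arm([
  [[0, 0, 3], 0, 0.1],
  [[0, 0, 0], 0, 0.1],
])

```text
clock: 18.27
eef_pos: [460.2, 210.9, 202.4]
tcp_rot: [-3.122, 0.014, 3.056]
contact_force: [-2.6, -0.5, 1.6]
opening: 0.302
```

>>> step_arm([
  [[0, 0, 0], 0, 0.36],
  [[0, 0, 0], 0, 0.42],
  [[0, 0, 0], 0, 0.55],
  [[0, 0, 0], 0, 0.6],
  [[0, 0, 0], 0, 0.6],
  [[0, 0, 0], 0, 0.6],
])

```text
clock: 19.02
eef_pos: [460.4, 211.1, 201.6]
tcp_rot: [-3.122, 0.015, 3.056]
contact_force: [-0.3, -0.6, -0.0]
opening: 0.601
```

>>> step_arm([
  [[0, 0, -10], 0, 0.6],
  [[0, 0, -20], 0, 0.6],
  [[0, 0, -40], 0, 0.6],
  [[0, 0, -60], 0, 0.6],
  [[0, 0, -50], 0, 0.6],
  [[50, 0, -20], 0, 0.6],
  [[60, 20, 0], 0, 0.6],
  [[0, 50, 0], 0, 0.6],
  [[0, 50, 0], 0, 0.6],
  [[0, 50, 0], 0, 0.6],
  [[0, 50, 0], 0, 0.6],
  [[0, 0, 0], 0, 0.6],
])

```text
clock: 20.52
eef_pos: [362.5, 449.0, 412.3]
tcp_rot: [-3.13, 0.021, 3.054]
contact_force: [-0.6, -0.2, 0.1]
opening: 0.6
```

Run:
```python
from h import *
s=sense();print(s["clock"],s["eef_pos"].round(1),s["contact_force"].round(1))
ims=[]
for n,(x0,y0,x1,y1) in(("scene",(230,150,350,270)),("top",(150,150,270,270))):
    f=grab_frame(n);cv2.imwrite(f"pics/{n}6.png",f);k=4
    ims.append(cv2.resize(f[y0:y1,x0:x1],None,fx=k,fy=k,interpolation=cv2.INTER_CUBIC))
o=np.clip(np.hstack(ims)*1.4,0,255).astype(np.uint8);cv2.imwrite("pics/v6.png",cv2.resize(o,(800,400)))
h=cv2.cvtColor(cv2.imread("pics/top6.png"),cv2.COLOR_BGR2HSV)
for r in range(198,248,5):print(r,h[r,185:215,2].tolist())
a=cv2.imread("pics/top6.png");b=cv2.imread("pics/top0.png");print(np.abs(a.astype(int)-b).sum(2).__gt__(120).sum())
```

```text
20.525 [362.5 449.  412.3] [-0.6 -0.2  0.1]
198 [164, 146, 104, 103, 103, 91, 52, 97, 154, 133, 3, 7, 11, 21, 27, 15, 19, 69, 121, 105, 105, 104, 112, 145, 162, 165, 165, 164, 160, 160]
203 [162, 161, 159, 147, 119, 69, 69, 70, 62, 26, 7, 6, 17, 22, 21, 9, 55, 129, 160, 142, 125, 139, 158, 163, 162, 162, 152, 123, 106, 110]
208 [142, 71, 66, 52, 46, 58, 82, 94, 80, 4, 8, 11, 21, 26, 13, 6, 25, 55, 62, 85, 95, 102, 111, 135, 162, 161, 141, 109, 105, 105]
213 [158, 143, 106, 91, 38, 43, 46, 43, 55, 93, 118, 142, 160, 161, 144, 115, 86, 99, 101, 102, 103, 100, 91, 133, 163, 162, 160, 161, 161, 159]
218 [157, 157, 159, 140, 48, 44, 46, 48, 71, 109, 132, 152, 164, 154, 135, 113, 97, 102, 104, 102, 104, 110, 133, 160, 159, 154, 130, 107, 105, 106]
223 [159, 145, 93, 38, 46, 46, 45, 56, 92, 118, 143, 160, 161, 146, 119, 89, 100, 106, 105, 107, 105, 92, 112, 141, 157, 155, 155, 153, 153, 155]
228 [163, 158, 134, 44, 44, 45, 47, 70, 111, 132, 152, 163, 155, 135, 112, 89, 106, 108, 108, 107, 103, 96, 137, 158, 160, 161, 157, 135, 114, 113]
233 [83, 80, 67, 53, 52, 56, 53, 92, 121, 143, 160, 161, 145, 117, 73, 57, 67, 90, 91, 109, 131, 161, 161, 162, 162, 162, 146, 112, 107, 107]
238 [157, 138, 45, 45, 46, 47, 68, 111, 131, 151, 163, 157, 135, 118, 138, 163, 162, 153, 128, 106, 106, 107, 109, 132, 164, 163, 161, 161, 163, 163]
243 [159, 159, 159, 158, 159, 159, 163, 164, 162, 146, 111, 104, 105, 105, 112, 145, 161, 163, 163, 164, 163, 162, 160, 163, 163, 161, 144, 107, 107, 107]
13383
```

View pics/v6.png

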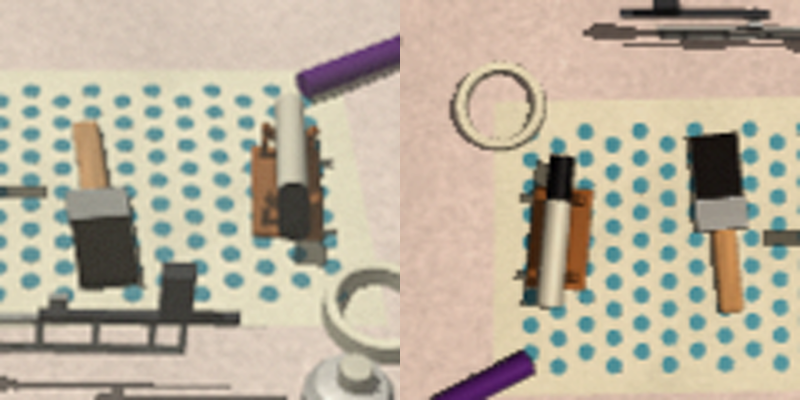

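Run:
```python
from h import *
print(plane("top",[[197.7,205.5],[197,218],[195.9,228],[194.7,238]],46).round(1).tolist())
for n in("top","scene"):
    a=cv2.GaussianBlur(cv2.imread(f"pics/{n}6.png"),(3,3),0).astype(int);b=cv2.GaussianBlur(cv2.imread(f"pics/{n}0.png"),(3,3),0).astype(int)
    d=(np.abs(a-b).max(2)>35).astype(np.uint8);_,_,s,_=cv2.connectedComponentsWithStats(d);print(n,[x.tolist() for x in s[1:] if x[4]>5])
```

```text
[[509.2, 201.9, 46.0], [464.7, 204.5, 46.0], [429.4, 208.4, 46.0], [394.3, 212.6, 46.0]]
top [[205, 148, 75, 17, 576], [292, 165, 9, 7, 59], [254, 166, 35, 53, 850], [280, 166, 8, 10, 56], [293, 176, 7, 3, 13], [293, 179, 8, 24, 142], [186, 196, 17, 47, 440], [293, 207, 8, 5, 25], [68, 216, 10, 6, 44], [0, 217, 234, 167, 11539], [50, 226, 13, 16, 122], [46, 243, 9, 9, 45], [58, 251, 21, 16, 211], [44, 255, 3, 6, 14], [49, 255, 6, 7, 20], [56, 259, 7, 9, 39], [26, 275, 10, 31, 191], [43, 282, 3, 6, 11], [37, 290, 8, 14, 38], [87, 304, 17, 13, 105], [0, 307, 25, 18, 175], [206, 313, 14, 15, 94], [222, 313, 14, 6, 30], [264, 330, 11, 8, 31], [257, 335, 3, 3, 6], [279, 335, 18, 24, 123], [113, 339, 20, 22, 84], [146, 358, 39, 26, 471], [235, 359, 5, 7, 21], [234, 367, 10, 13, 76]]
scene [[297, 0, 11, 16, 94], [422, 0, 28, 8, 64], [451, 0, 8, 5, 24], [462, 0, 17, 15, 163], [482, 0, 18, 22, 205], [393, 3, 5, 5, 18], [409, 3, 7, 7, 37], [421, 3, 18, 30, 339], [450, 10, 5, 7, 17], [453, 19, 15, 26, 144], [464, 19, 16, 26, 131], [440, 33, 5, 3, 6], [217, 41, 12, 11, 47], [438, 41, 4, 3, 8], [
[... 337 characters left out ...]
 29], [408, 129, 29, 24, 364], [284, 132, 12, 9, 58], [452, 133, 20, 16, 188], [473, 134, 3, 6, 10], [477, 138, 4, 5, 12], [477, 144, 8, 9, 28], [461, 151, 15, 17, 151], [217, 172, 7, 12, 67], [221, 189, 2, 6, 12], [313, 189, 12, 27, 203], [192, 199, 10, 20, 96], [200, 204, 4, 11, 31], [210, 207, 12, 10, 76], [221, 211, 6, 35, 118], [227, 210, 22, 35, 272], [207, 218, 13, 27, 213], [314, 218, 14, 12, 93], [193, 220, 9, 3, 19], [190, 226, 11, 4, 34], [231, 228, 71, 29, 730], [190, 232, 11, 7, 67], [225, 245, 3, 4, 8], [221, 247, 3, 5, 11], [228, 248, 3, 4, 10], [206, 250, 5, 5, 22], [225, 251, 3, 4, 10], [217, 252, 5, 4, 13], [220, 256, 4, 5, 15], [226, 256, 5, 7, 24], [237, 265, 79, 7, 168]]
```

```bash
python3 -c "
from rig import *
s=sense();print(s['clock'],s['contact_force'].round(1),abs(s['qvel']).max().round(4));print(sign_off())"
```

```text
20.625 [ 0.1 -1.   0. ] 0.0251
the job is handed in; nothing more can be done
None
```

I lifted the latch by its thumb tab and swung the gate to about 1.6 rad. I then lowered the latch and let it go, pulled the marker sideways out of its clips, and laid it lengthways in the pen rest's two V cradles. The job was handed in at 20.6 s with the gripper open and clear of everything.

- **Marker:** The last pictures show it lying in both cradles. My top-view pixel reading puts its axis about 2.6 mm to one side of my earlier rest-centre estimate, and a few millimetres off centre lengthways. Some of that is reading error. I take it as lying home; I did not measure its height after letting go.
- **Gate:** It is still standing open in the last pictures.
- **Bystanders:** I saw no change at the brush, tape roll or other things away from the arm. The spray cans at the left lay under the arm or its shadow, so the picture comparison could not confirm those; the arm kept above them.
- **Forces:** The readings I saw stayed below about 8 N. They were taken only at the end of each move call, so the peak as the clips snapped open was not seen.
- **Camera disagreement:** The two cameras differed by about 3 mm on the rack and rest. I aimed between the two readings for the rest and corrected by force while lowering the marker.

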